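Re-order the parcels in the dispatch tray and wedge the row

ROBOT

A 6-joint arm with a two-finger parallel gripper is mounted at the origin on the work surface. World frame = base frame: x ahead of the robot, y to its left, z up, the work surface at z = 0. Lengths are in m, angles in rad, forces in N, time in s.
With the tool pointing down it reaches from about 0.4 to 0.825 m from the base axis. Payload 7 kg.
Tool frame: the origin (TCP) lies midway between the tips of the shut fingers; the grasp point (between the pads) lies 19 mm behind it; z points along the fingers, y is the line along which they close (so a half turn about z gives the same grasp; the last joint's range is limited). The gripper opens to 88 mm and grips with 3 to 60 N. Pads are 19 mm wide; open, the fingers measure 130 mm over their backs; the gripper's body (78 mm by 193 mm) begins 47 mm behind the grasp point.
Start: joints at [1.553, 0.359, 0.012, 0, -1.224, -0.288], TCP at [0.203, 0.644, 0.227] pointing down, gripper open.
Joint ranges: [-3.07, 3.07], [-1.43, 2.12], [-1.02, 1.25], [-3.03, 1.67], [-3.05, -0], [-3.03, 3.03]. Speed limits (rad/s): [2.39, 2.39, 3.01, 3.14, 3.14, 3.14].

INTERFACE

Orientations are given as [roll, pitch, yaw] about the fixed x, y, z axes, in that order (R = Rz(yaw) Ry(pitch) Rx(roll)).
In Python, from plant import status, vision, manip, finder gives the robot as it stands.
- The arm moves only by the tool drive_tool, never from a script. Its arguments are lists of equal length, an entry for each row: "slide": the shift along the tool's x, y, z in units of 30 mm (1.0 is 30 mm), a list of three; "angular": the turn, a rotation vector about the tool's x, y, z in units of 6 degrees (1.0 is 6 degrees), a list of three; "grip": the opening, from -1 (shut) to 1 (fully open). In form: {"slide": [[dx, dy, dz], ...], "angular": [[ax, ay, az], ...], "grip": [grip, ...]}. A call has 1 to 5 rows; each row is the pose to reach, as a shift and turn from the pose commanded when the call began, along the tool's axes at that moment; what a row does not reach only later rows make up. A row lasts 1/12 s, in which the tool goes at most 41.7 mm and 7.16 degrees, less where a joint would pass 70% of its speed; a pose out of reach is approached as far as the arm can. A call with a gripper value outside its range is refused whole. The fingers move at their own pace and stop on an object; the grip force is fixed at half the most. Time passes only in rows, so rows that repeat a pose let the fingers close. It gives the time, the measured TCP pose, the force, the opening and the grip force at its end, in the units of the state.
- status.observe(): the state, without advancing time (a new reading comes with each control period).
- vision.capture(name): name is "side" or "top"; returns (picture, depth): 384x512x3 uint8, red, green, blue; 384x512 float32, m along the optical axis (not along the pixel's ray), 0 where there is no reading.
- vision.calibration(name): a dict with "mtx" (3x3 intrinsics, pixels), "rvec" (rotation vector, rad) and "tvec" (3), from world to camera coordinates, as OpenCV has them. Camera axes: x right, y down, z forward; pixel columns grow to the right and rows downward; lengths in m; the calibration is good to about 2 mm. A picture is of the moment at which its call begins. calibration takes no time and is no camera call.
- manip.sign_off(): hands the job in; it is judged then, once.
Trained networks look in the newest picture that a camera, given by its name, has taken for a name from the list of things; names that differ only in an ending like _2 or _b are one class to them, and where a whole thing is asked for, a point or a joint stands for the part that bears it (a point fixed in the world has none). Each returns a list of dicts, best first, with "conf" (0 to 1); they miss things now and then, are a little off and sometimes report something else, mostly with a low value. They report only what shows in the picture. A call takes as long as a camera call. They do not tell look-alikes from the thing itself.
- finder.search_frame(query, camera): "bbox" ([left, top, right, bottom] in pixels, round what is visible of it).
- finder.place_of(query, camera): "centre" ([row, column] in pixels: a listed point, or the origin of a listed thing).
The state is a dict: "time": time; "qpos": joint angles; "dq": joint speeds; "joint_torque": joint torques, N m; "eef_pos": TCP position; "orientation": TCP orientation; "wrist_force": force on the tool from outside, world axes, zero at the start; "ft_torque": the same for the moment, N m; "opening": finger opening in m; "grip_force": force on a finger pad.
Only numpy, scipy, OpenCV 4.12 (cv2) and the standard library are available. Lean on these libraries where they do the work, as an engineer would, in place of code of your own. Each camera call takes 0.05 s, during which the arm holds its last target. There are 200 camera calls.

TASK

The three parcels in the dispatch tray stand at each other's places: move each one beside the tray clip of its own colour (the empty scale pan is a free spot to set one aside), then close the row up against the bare wooden end of the tray and drive the wedge, narrow foot down, into the last gap at the steel-capped end until the row is locked tight. Keep the parcels upright, and leave the red date stamper standing where it is.

Things in the scene. Friction and masses are not known exactly. Their poses are not given: they have to be found in the camera images.
- tray: Fixed plywood tray, its yaw within 0.35 rad of 0. Inside 84 (x) by 218 mm (y), floor top at 6 mm, side walls 6 mm thick to 36 mm above the counter. Higher end boards, 10 mm thick, to 76 mm: the +y one (wedge end) is capped with bright steel, the -y one is bare wood. Parcels stand in a row along y. Origin: centre of underside, at counter height; z up.
- parcel_red: Loose rigid brown carton with a red label on top, 0.18 to 0.35 kg: 64 mm (x, across the tray) by 60 (y, along the row) by 70 tall. Origin: centre of underside; z up. Starts upright in the tray beside a clip of another colour, about 10 mm clear of its neighbours and the side walls. Grasp it across its 64 mm, above the side walls and clips (counter height 39 to 76 mm).
- parcel_blue: Loose rigid brown carton with a blue label on top, 0.18 to 0.35 kg: 64 mm (x, across the tray) by 60 (y, along the row) by 70 tall. Origin: centre of underside; z up. Starts upright in the tray beside a clip of another colour, about 10 mm clear of its neighbours and the side walls. Grasp it across its 64 mm, above the side walls and clips (counter height 39 to 76 mm).
- parcel_yellow: Loose rigid brown carton with a yellow label on top, 0.18 to 0.35 kg: 64 mm (x, across the tray) by 60 (y, along the row) by 70 tall. Origin: centre of underside; z up. Starts upright in the tray beside a clip of another colour, about 10 mm clear of its neighbours and the side walls. Grasp it across its 64 mm, above the side walls and clips (counter height 39 to 76 mm).
- tab_red: Fixed red plastic route clip, a flat flag on the tray's +x side wall marking the red parcel's place: 34 (x) by 42 (y) by 3 mm, top 39 mm above the counter. Origin: centre of underside, 60 mm in +x off the tray's centre line; axes as the tray's. The clips lie at y = -74, -4, +66 mm of the tray, colours in any order; the closed-up row stands 5, 15, 25 mm nearer -y than its clips.
- tab_blue: Fixed blue plastic route clip, a flat flag on the tray's +x side wall marking the blue parcel's place: 34 (x) by 42 (y) by 3 mm, top 39 mm above the counter. Origin: centre of underside, 60 mm in +x off the tray's centre line; axes as the tray's. The clips lie at y = -74, -4, +66 mm of the tray, colours in any order; the closed-up row stands 5, 15, 25 mm nearer -y than its clips.
- tab_yellow: Fixed yellow plastic route clip, a flat flag on the tray's +x side wall marking the yellow parcel's place: 34 (x) by 42 (y) by 3 mm, top 39 mm above the counter. Origin: centre of underside, 60 mm in +x off the tray's centre line; axes as the tray's. The clips lie at y = -74, -4, +66 mm of the tray, colours in any order; the closed-up row stands 5, 15, 25 mm nearer -y than its clips.
- wedge: Loose pale beech wedge, dark stripe across its head, standing on its narrow foot: 60 mm wide (x), 100 tall, 24 thick (y) at the foot, evenly tapered on both faces to 46.6 at the head; 0.16 kg. Origin: centre of foot; z up. It goes in 60 mm across the tray; the closed-up row leaves a 38 mm gap, where it jams, foot some 8 mm off the tray floor, at 5 to 15 N (25 N if the row is loose).
- scale: Fixed cast-iron platform scale. Its rigid, empty, flat brass pan, 176 by 176 mm, top 60 mm above the counter (lip 3 mm higher), is a free spot for a parcel. Origin: under the pan's centre, at counter height; z up; yaw within 0.15 rad of 0. A dial head stands in +x, from 102 mm off the centre, up to 150 mm above the counter.
- stamper: Bystander: loose red enamel date stamper with a black handle, 54 by 42 mm, 95 mm tall, upright. Origin: centre of underside.
Mind the look-alikes: they are no part of the job. Leave any pink look-alike of the parcel_blue alone.

How it is judged:
On the way, in this order (a step that is already met when the one before it is completed fails the run):
1. every parcel stands in the tray beside the clip of its own colour (y of parcel_red in the frame of tab_red between -0.036 and 0.012 m and x of parcel_red in the frame of tray between -0.02 and 0.02 m and z of each of parcel_red, parcel_blue, parcel_yellow in the frame of tray below 0.012 m and angle between each of parcel_red, parcel_blue, parcel_yellow's own z axis and vertical below 0.1 rad and y of parcel_blue in the frame of tab_blue between -0.036 and 0.012 m and x of parcel_blue in the frame of tray between -0.02 and 0.02 m and y of parcel_yellow in the frame of tab_yellow between -0.036 and 0.012 m and x of parcel_yellow in the frame of tray between -0.02 and 0.02 m), for 0.2 s.
2. the wedge is driven down into the gap at the steel-capped end and the row is tight (all of step 1 and z of wedge in the frame of tray between 0.004 and 0.03 m and y of wedge in the frame of tray between 0.078 and 0.102 m and x of wedge in the frame of tray between -0.02 and 0.02 m and angle between wedge's own z axis and vertical below 0.15 rad), for 0.2 s.
At the end, for the whole second after the job is handed in: Each parcel upright on the tray floor, centre 36 mm short of (towards the bare end) to 12 mm beyond its own clip; wedge upright in the gap at the steel-capped end, foot under 24 mm above the tray floor (under 4 mm play in the row); all released and at rest (all of step 2 and linear speed of each of parcel_red, parcel_blue, parcel_yellow, wedge below 0.02 m/s); the robot touches nothing.
It fails at once if a parcel is tipped over (more than 0.5 rad) (angle between any of parcel_red, parcel_blue, parcel_yellow's own z axis and vertical above 0.5 rad).
It fails at once if the date stamper is moved by more than 25 mm or knocked over (distance of stamper from where it was at the start of the episode above 0.025 m or angle between stamper's own z axis and vertical above 0.4 rad).
It also fails if it takes over 128 s, if anything falls off the work surface, if the arm or the gripper's body presses on something with over 40 N, if the wrist force passes 120 N, or if a joint passes its speed limit or range.

## Working session

There is one attempt and no reset: what is moved stays moved. The work goes in short steps, Python scripts to look and compute and a tool call to move; the robot and the scene stay as the last step left them, time stands still between calls to the robot, and variables do not carry over. Pictures are saved under pics/ and viewed, at most 14 in all, crops included, and the job is handed in when it is done.

Besides the shell and the picture viewer there is one more tool, called after ">>>" as name(argument=value, ...) on one line, values as JSON. drive_tool: Moves the arm, as the interface text tells. Its arguments: {"type":"object","properties":{"slide":{"type":"array"},"angular":{"type":"array"},"grip":{"type":"array"}},"required":["slide","angular","grip"]}

```bash
mkdir -p pics; ls
cat > h.py <<'E'
import numpy as np, cv2
from plant import status, vision, manip, finder
def cap(cam,name=None):
    p,d=vision.capture(cam)
    if name: cv2.imwrite(f'pics/{name}.png',p[:,:,::-1])
    return p,d
def cal(cam):
    c=vision.calibration(cam); R=cv2.Rodrigues(np.array(c['rvec'],float))[0]
    return np.array(c['mtx']),R,np.array(c['tvec'],float).ravel()
def cloud(cam,d):
    K,R,t=cal(cam); v,u=np.mgrid[:d.shape[0],:d.shape[1]]
    P=np.stack([(u-K[0,2])/K[0,0]*d,(v-K[1,2])/K[1,1]*d,d],-1)
    return (P-t)@R
def onplane(cam,u,v,z):
    K,R,t=cal(cam); r=R.T@np.array([(u-K[0,2])/K[0,0],(v-K[1,2])/K[1,1],1]); o=-R.T@t
    return o+r*(z-o[2])/r[2]
E
python3 - <<'E'
from h import *
for c in('top','side'):
    p,d=cap(c,c+'0'); K,R,t=cal(c); print(c,K[0,0],-R.T@t,R[2])
    for q in ['tray','parcel_red','parcel_blue','parcel_yellow','tab_red','tab_blue','tab_yellow','wedge','scale','stamper']:
        print(q,[(np.round(x['bbox']).tolist(),round(x['conf'],2)) for x in finder.search_frame(q,c)][:3])
s=status.observe(); print(s)
E
```

```text
pics
top 424.5935952350788 [0.48735137 0.01899705 1.38489331] [ 0.04254378 -0.00332106 -0.99908908]
tray [([165.0, 169.0, 243.0, 211.0], 0.56)]
parcel_red [([169.0, 182.0, 197.0, 208.0], 0.97)]
parcel_blue [([235.0, 133.0, 260.0, 155.0], 0.77), ([218.0, 176.0, 239.0, 198.0], 0.75), ([210.0, 233.0, 233.0, 256.0], 0.56)]
parcel_yellow [([196.0, 178.0, 218.0, 201.0], 0.96)]
tab_red []
tab_blue []
tab_yellow []
wedge [([263.0, 220.0, 282.0, 247.0], 0.68), ([219.0, 176.0, 239.0, 196.0], 0.6)]
scale [([281.0, 147.0, 347.0, 232.0], 0.96)]
stamper [([372.0, 213.0, 388.0, 231.0], 0.54)]
side 429.2950806425033 [0.4982537  0.81303732 0.80707233] [ 0.05892974 -0.73395264 -0.67663935]
tray [([233.0, 198.0, 280.0, 300.0], 0.63)]
parcel_red [([239.0, 252.0, 271.0, 275.0], 0.92)]
parcel_blue [([187.0, 185.0, 213.0, 224.0], 0.93), ([312.0, 216.0, 347.0, 258.0], 0.9), ([241.0, 208.0, 266.0, 224.0], 0.68)]
parcel_yellow [([241.0, 226.0, 270.0, 248.0], 0.7), ([239.0, 208.0, 267.0, 223.0], 0.38)]
tab_red [([219.0, 241.0, 238.0, 252.0], 0.48)]
tab_blue [([222.0, 264.0, 237.0, 280.0], 0.58)]
tab_yellow [([222.0, 217.0, 235.0, 235.0], 0.56)]
wedge [([299.0, 169.0, 330.0, 208.0], 0.65)]
scale []
stamper [([297.0, 102.0, 314.0, 132.0], 0.8), ([223.0, 116.0, 312.0, 190.0], 0.49)]
{'time': 1.1, 'qpos': array([ 1.55310166e+00,  3.58617669e-01,  1.19048295e-02,  1.17720438e-05,
       -1.22410137e+00, -2.88106702e-01]), 'dq': array([ 0.00059952,  0.00081183,  0.00168347, -0.00013984,  0.00124511,
        0.00037715]), 'joint_torque': array([-1.99177266e-03, -5.82400990e+01,  2.93302739e+01,  7.00268045e+00,
        1.23842759e-02, -2.39967380e-05]), 'eef_pos': array([0.20322479, 0.64366202, 0.22655404]), 'orientation': array([ 3.14157865e+00, -1.56975591e-05, -3.05797372e-01]), 'wrist_force': array([0.08107808, 0.24485306, 0.27847499]), 'ft_torque': array([ 0.00285114, -0.05302321, -0.02322252]), 'grip_force': 0.0, 'opening': 0.0877516180063618}
```

Run:
```python
import cv2
a=cv2.imread('pics/top0.png')[110:290,140:410]; cv2.imwrite('pics/t0c.png',cv2.resize(a,None,fx=2.96,fy=2.96,interpolation=cv2.INTER_CUBIC))
a=cv2.imread('pics/side0.png')[90:320,150:400]; cv2.imwrite('pics/s0c.png',cv2.resize(a,None,fx=2.6,fy=2.6,interpolation=cv2.INTER_CUBIC))
```

```text
(no output)
```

View pics/t0c.png

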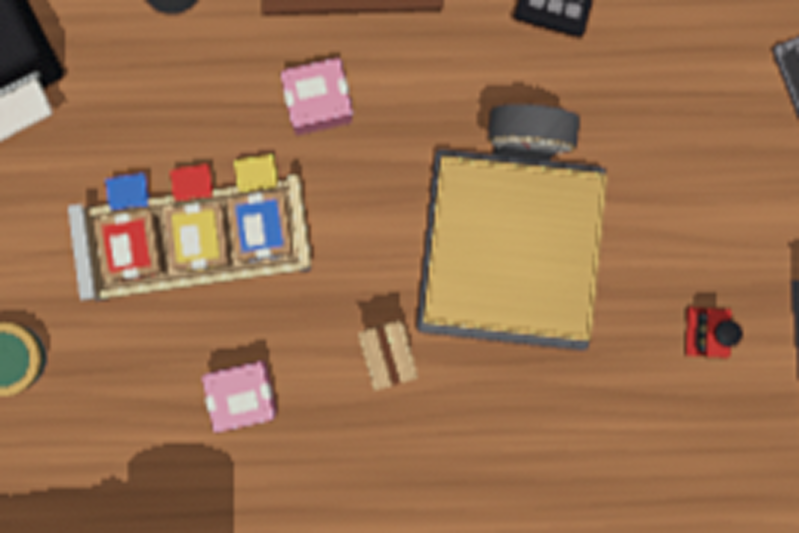

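View pics/s0c.png

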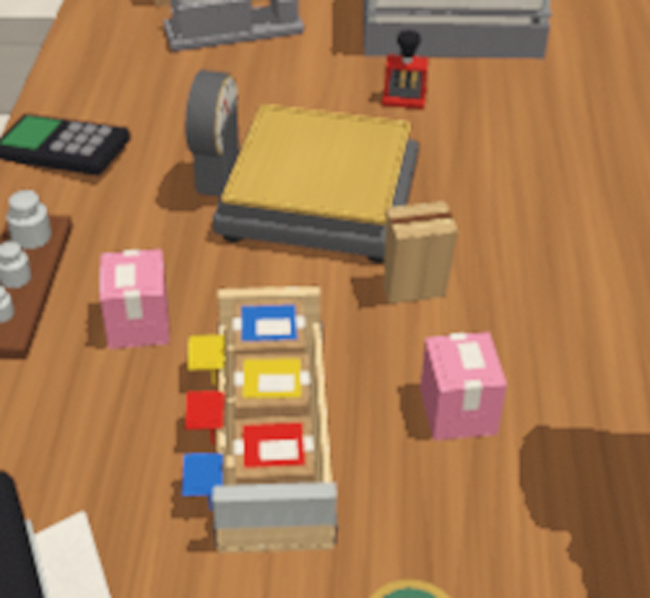

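The top view shows the tray at about (195,190) px, with its steel end to the left (+y). From the bare end, the clips run yellow, red, blue, and the parcels run blue, yellow, red. The wedge is at about (272,232), and the pink boxes are decoys. The plan is blue to the pan, yellow to the bare end, red to the middle, then blue to the steel end.

```bash
cat >> h.py <<'E'
def rect(P):
    r=cv2.minAreaRect((P[:,:2]*1000).astype(np.float32)); return np.round(r[0],1),np.round(r[1],1),round(r[2],1)
def labels(cam,p,d,zmin=.055):
    C=cloud(cam,d); h=cv2.cvtColor(p,cv2.COLOR_RGB2HSV).astype(int); out={}
    sat=(h[...,1]>130)&(h[...,2]>90)
    for n,m in dict(red=(h[...,0]<6)|(h[...,0]>174),blue=(h[...,0]>100)&(h[...,0]<125),yellow=(h[...,0]>21)&(h[...,0]<35)).items():
        M=((m&sat)&(C[...,2]>zmin)&(C[...,2]<.2)).astype(np.uint8)
        k,L,S,_=cv2.connectedComponentsWithStats(M)
        for i in range(1,k):
            if 25<S[i,4]<400: 
                P=C[L==i]; out.setdefault(n,[]).append((*rect(P),round(float(np.median(P[:,2]))*1000,1),int(S[i,4])))
    return out
E
python3 - <<'E'
from h import *
for c in('top','side'):
    p,d=cap(c); C=cloud(c,d)
    print(c); [print(k,v) for k,v in labels(c,p,d).items()]
    def box(u0,v0,u1,v1): 
        m=np.zeros(d.shape,bool); m[v0:v1,u0:u1]=1; return m&(d>0)
    if c=='top':
        t=box(160,160,250,216)
        P=C[t&(C[...,2]>.05)]; print('tray',rect(P),len(P),np.percentile(P[:,2],[5,50,95]))
        W=C[box(258,215,285,250)&(C[...,2]>.09)]; print('wedge',rect(W),len(W),np.median(W[:,2]))
        S=C[box(270,155,350,232)&(C[...,2]>.05)&(C[...,2]<.07)]; print('pan',rect(S),np.median(S[:,2]))
        F=C[box(368,208,395,235)&(C[...,2]>.03)];print('stamper',rect(F))
    else:
        W=C[box(292,162,335,212)&(C[...,2]>.09)]; print('wedge',rect(W),len(W),np.median(W[:,2]))
        T=C[box(228,195,285,302)&(C[...,2]>.05)]; print('tray',rect(T))
    h=cv2.cvtColor(p,cv2.COLOR_RGB2HSV)
    for n,lo,hi in(('red',0,6),('blue',100,125),('yellow',24,32)):
        m=(h[...,0]>=lo)&(h[...,0]<=hi)&(h[...,1]>130)&(C[...,2]>.025)&(C[...,2]<.05)&(C[...,1]>.05)&(C[...,1]<.35)&(C[...,0]>.4)
        print('tab',n,rect(C[m]),m.sum())
E
```

```text
top
red [(array([562.9, 243.5]), array([48.2, 43.4]), 9.0, 78.0, 139), (array([ 454.4, -374.1]), array([27.1, 47. ]), 88.0, 58.9, 76)]
blue [(array([872.7, 214.2]), array([18.2,  7.1]), 33.1, 107.7, 34), (array([580.8, 104.8]), array([44.2, 41. ]), 5.4, 77.3, 110)]
yellow [(array([571.8, 171.6]), array([47.7, 44.4]), 4.6, 77.5, 133)]
tray (array([569.3, 178.3]), array([ 96.5, 241.9]), 6.8) 1566 [0.06728983 0.07703967 0.08154946]
wedge (array([441.1, -24.2]), array([59.9, 46.2]), 14.8) 308 0.10086860700427026
pan (array([ 557.3, -164.6]), array([176.9, 193.1]), 82.4) 0.0609063923722606
stamper (array([ 454. , -375.2]), array([28.9, 48. ]), 87.5)
tab red (array([629.8, 180. ]), array([33.3, 42.1]), 6.8) 139
tab blue (array([749.8, 282.1]), array([132.4, 285. ]), 84.7) 128
tab yellow (array([638.1, 110.2]), array([33. , 40.8]), 5.7) 129
side
red [(array([564.7, 243.5]), array([48.5, 44.6]), 8.8, 77.0, 237)]
blue [(array([  165.9, -1325.3]), array([ 33.2, 122.5]), 86.1, 74.9, 229), (array([582.1, 105.1]), array([46.8, 44.5]), 7.2, 76.9, 149), (array([878.9, 205.5]), array([16.9, 32.1]), 24.8, 102.3, 92)]
yellow [(array([573. , 172.1]), array([50. , 46.2]), 4.4, 76.9, 224)]
wedge (array([443.7, -26. ]), array([60.8, 51.8]), 15.2) 351 0.09979226978315771
tray (array([571.6, 177.4]), array([ 97. , 245.2]), 6.8)
tab red (array([631. , 179.6]), array([32.9, 43. ]), 7.4) 212
tab blue (array([751.2, 230.9]), array([ 44. , 289.4]), 81.7) 202
tab yellow (array([639.2, 111.2]), array([31.9, 41.8]), 7.8) 172
```

>>> drive_tool(slide=[[17.4,13.3,2.2],[17.4,13.3,2.2],[17.4,13.3,2.2],[17.4,13.3,2.2],[17.4,13.3,2.2]], angular=[[0,0,10.95],[0,0,10.95],[0,0,10.95],[0,0,10.95],[0,0,10.95]], grip=[1,1,1,1,1])

```text
time: 1.62
eef_pos: [0.323, 0.4724, 0.2057]
orientation: [-3.141, 0.0, -0.936]
wrist_force: [0.7, -0.7, 0.2]
opening: 0.0877
grip_force: 0.0
```

```bash
cat >> h.py <<'E'
from scipy.spatial.transform import Rotation as Ro
O=np.array([.5703,.1773]); TH=.119
def tray(p): c,s=np.cos(TH),np.sin(TH); d=np.array(p[:2])-O; return np.array([c*d[0]+s*d[1],-s*d[0]+c*d[1]])*1000
def go(tx,ty,z,dyaw=0):
    "tray mm, z mm -> slide, angular units"
    s=status.observe(); R=Ro.from_euler('xyz',s['orientation']); c,n=np.cos(TH),np.sin(TH)
    g=np.array([*(O+np.array([[c,-n],[n,c]])@[tx/1e3,ty/1e3]),z/1e3])
    G=Ro.from_euler('xyz',[np.pi,0,TH-np.pi/2+dyaw])
    print('slide',np.round(R.inv().apply(g-s['eef_pos'])/.03,2),'ang',np.round((R.inv()*G).as_rotvec(degrees=True)/6,2),
      'tray',np.round(tray(s['eef_pos']),1),'z',round(s['eef_pos'][2]*1e3,1),'F',np.round(s['wrist_force'],1),'t',s['time'],'q',np.round(s['qpos'],2),'op',s['opening'])
E
python3 -c "
from h import *
go(2.6,-73.1,150)"
```

```text
slide [14.97  0.32  1.86] ang [-0.    0.    4.92] tray [-210.5  322.3] z 205.7 F [ 0.7 -0.7  0.2] t 1.6167 q [ 1.31  0.21 -0.25  0.   -1.11 -0.68] op 0.08773410245784453
```

>>> drive_tool(slide=[[14.97,0.32,1.86],[14.97,0.32,1.86],[14.97,0.32,1.86],[14.97,0.32,1.86],[14.97,0.32,1.86]], angular=[[0,0,4.92],[0,0,4.92],[0,0,4.92],[0,0,4.92],[0,0,4.92]], grip=[1,1,1,1,1])

```text
time: 2.03
eef_pos: [0.443, 0.3039, 0.1803]
orientation: [-3.141, 0.001, -1.453]
wrist_force: [1.9, 0.5, 0.7]
opening: 0.0878
grip_force: 0.0
```

```bash
python3 -c "
from h import *
go(2.6,-73.1,150)"
```

```text
slide [ 7.13 -3.81  1.01] ang [-0.01  0.01 -0.01] tray [-111.3  140.8] z 180.3 F [1.9 0.5 0.7] t 2.0333 q [ 0.97  0.17 -0.36  0.   -1.04 -0.85] op 0.0877981117905421
```

>>> drive_tool(slide=[[7.13,-3.81,1],[7.13,-3.81,1],[7.13,-3.81,1],[7.13,-3.81,1],[7.13,-3.81,1]], angular=[[0,0,0],[0,0,0],[0,0,0],[0,0,0],[0,0,0]], grip=[1,1,1,1,1])

```text
time: 2.45
eef_pos: [0.5627, 0.135, 0.1546]
orientation: [-3.141, 0.0, -1.446]
wrist_force: [-0.2, 0.9, 0.5]
opening: 0.0877
grip_force: 0.0
```

>>> drive_tool(slide=[[0,0,0],[0,0,0],[0,0,0]], angular=[[0,0,0],[0,0,0],[0,0,0]], grip=[1,1,1])

```text
time: 2.7
eef_pos: [0.5617, 0.1364, 0.1544]
orientation: [3.141, -0.0, -1.447]
wrist_force: [-0.2, 0.8, -0.5]
opening: 0.0876
grip_force: 0.0
```

```bash
python3 -c "
from h import *
go(2.6,-73.1,43)
p,d=cap('side'); cv2.imwrite('pics/s1.png',cv2.resize(p[120:320,150:400,::-1],None,fx=3,fy=3,interpolation=cv2.INTER_CUBIC))"
```

```text
slide [ 1.12 -0.53  3.71] ang [ 0.   -0.    0.04] tray [-13.4 -39.5] z 154.4 F [-0.2  0.8 -0.5] t 2.7 q [ 0.58  0.26 -0.31 -0.   -1.01 -0.45] op 0.08759222132686902
```

View pics/s1.png

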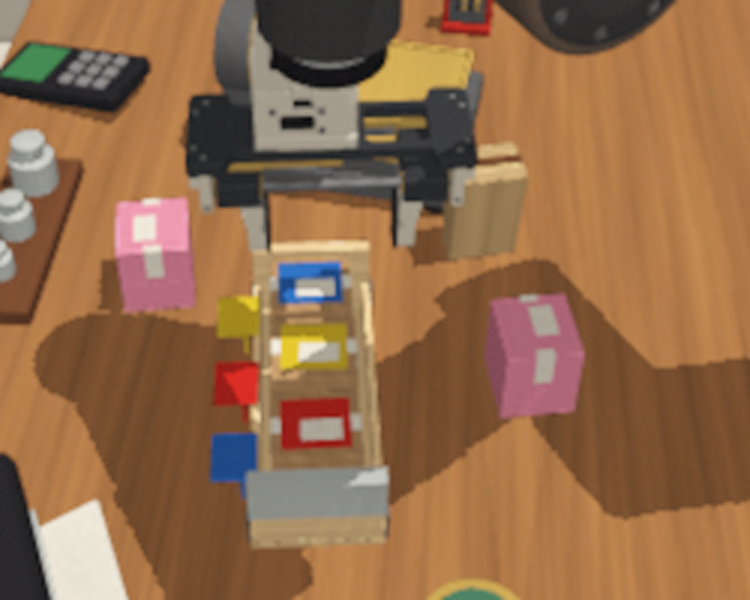

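The fingers line up with the tray axis. The blue parcel (≈(310,285) in the crop) is about 37 mm further along −y.

>>> drive_tool(slide=[[1.12,-0.53,0],[1.12,-0.53,1],[1.12,-0.53,2.3],[1.12,-0.53,3.5],[1.12,-0.53,3.7]], angular=[[0,0,0],[0,0,0],[0,0,0],[0,0,0],[0,0,0]], grip=[1,1,1,1,1])

```text
time: 3.17
eef_pos: [0.5784, 0.1057, 0.0393]
orientation: [3.136, -0.002, -1.445]
wrist_force: [-17.1, -0.3, 24.6]
opening: 0.0874
grip_force: 11.9
```

>>> drive_tool(slide=[[0,0,0],[0,0,0],[0,0,0],[0,0,0],[0,0,0]], angular=[[0,0,0],[0,0,0],[0,0,0],[0,0,0],[0,0,0]], grip=[1,1,-1,-1,-1])

```text
time: 3.58
eef_pos: [0.5822, 0.1061, 0.0448]
orientation: [-3.14, 0.001, -1.445]
wrist_force: [0.1, -0.4, 0.2]
opening: 0.0729
grip_force: 0.0
```

```bash
python3 -c "
from h import *
go(2.6,-73.1,43)"
```

```text
slide [0.03 0.03 0.06] ang [-0.02  0.01  0.06] tray [  3.4 -72.1] z 44.8 F [ 0.1 -0.4  0.2] t 3.5833 q [ 0.51  0.4  -0.39  0.   -0.78 -0.39] op 0.07294104153630343
```

>>> drive_tool(slide=[[0,0,-0.1],[0,0,-0.1],[0,0,-0.1],[0,0,-0.1],[0,0,-0.1]], angular=[[0,0,0],[0,0,0],[0,0,0],[0,0,0],[0,0,0]], grip=[-1,-1,-1,-1,-1])

```text
time: 4.0
eef_pos: [0.582, 0.1057, 0.0476]
orientation: [-3.14, 0.0, -1.446]
wrist_force: [-3.0, 1.2, 8.1]
opening: 0.0639
grip_force: 30.0
```

>>> drive_tool(slide=[[0,0,-0.4],[0,0,-1.2],[0,0,-2.2],[0,0,-3.2],[0,0,-3.7]], angular=[[0,0,0],[0,0,0],[0,0,0],[0,0,0],[0,0,0]], grip=[-1,-1,-1,-1,-1])

```text
time: 4.42
eef_pos: [0.5827, 0.1057, 0.1611]
orientation: [-3.138, 0.001, -1.446]
wrist_force: [1.3, 1.1, -1.8]
opening: 0.0638
grip_force: 30.0
```

```bash
python3 -c "
from h import *
go(-61,-302,150)"
```

```text
slide [7.63 2.21 0.36] ang [-0.03  0.01  0.06] tray [  3.8 -72.6] z 161.1 F [ 1.3  1.1 -1.8] t 4.4167 q [ 0.51  0.27 -0.27  0.   -1.02 -0.39] op 0.06384544313007125
```

>>> drive_tool(slide=[[0.8,0.23,0.1],[2.1,0.6,0.1],[3.4,1.0,0.1],[4.7,1.35,0.1],[6.0,1.73,0.1]], angular=[[0,0,0],[0,0,0],[0,0,0],[0,0,0],[0,0,0]], grip=[-1,-1,-1,-1,-1])

```text
time: 4.83
eef_pos: [0.5515, -0.0811, 0.1544]
orientation: [3.141, 0.0, -1.446]
wrist_force: [2.2, -0.5, -4.1]
opening: 0.0636
grip_force: 30.0
```

>>> drive_tool(slide=[[1.0,0.3,0.1],[1.6,0.48,0.1],[1.63,0.48,0.6],[1.63,0.48,1.1],[1.63,0.48,1.4]], angular=[[0,0,0],[0,0,0],[0,0,0],[0,0,0],[0,0,0]], grip=[-1,-1,-1,-1,-1])

```text
time: 5.25
eef_pos: [0.543, -0.1306, 0.1109]
orientation: [3.14, 0.001, -1.448]
wrist_force: [-0.9, -0.7, -3.5]
opening: 0.0637
grip_force: 30.0
```

```bash
python3 -c "
from h import *
go(-61,-302,104)"
```

```text
slide [-0.02 -0.09  0.23] ang [0.02 0.01 0.04] tray [ -63.7 -302.5] z 110.9 F [-0.9 -0.7 -3.5] t 5.25 q [ 0.11  0.27 -0.4  -0.   -0.9   0.01] op 0.06371644464893383
```

>>> drive_tool(slide=[[0,0,0.1],[0,0,0.18],[0,0,0.25],[0,0,0.25],[0,0,0.25]], angular=[[0,0,0],[0,0,0],[0,0,0],[0,0,0],[0,0,0]], grip=[-1,-1,-1,-1,-1])

```text
time: 5.67
eef_pos: [0.5447, -0.1297, 0.1054]
orientation: [-3.141, -0.0, -1.445]
wrist_force: [-0.3, 0.5, -3.5]
opening: 0.0638
grip_force: 30.0
```

>>> drive_tool(slide=[[0,0,0],[0,0,0],[0,0,0],[0,0,0],[0,0,0]], angular=[[0,0,0],[0,0,0],[0,0,0],[0,0,0],[0,0,0]], grip=[1,1,1,1,1])

```text
time: 6.08
eef_pos: [0.5445, -0.1299, 0.1053]
orientation: [-3.141, -0.0, -1.446]
wrist_force: [0.7, 0.1, -0.4]
opening: 0.0863
grip_force: 0.0
```

>>> drive_tool(slide=[[0,0,-0.4],[0,0,-1.4],[0,0,-2.4],[0,0,-2.7],[0,0,-2.7]], angular=[[0,0,0],[0,0,0],[0,0,0],[0,0,0],[0,0,0]], grip=[1,1,1,1,1])

```text
time: 6.5
eef_pos: [0.5463, -0.13, 0.1894]
orientation: [-3.136, -0.001, -1.446]
wrist_force: [0.7, 0.1, 0.8]
opening: 0.0873
grip_force: 0.0
```

```bash
python3 -c "
from h import *
go(1.4,-5.7,140)"
```

```text
slide [-9.88 -2.11  1.65] ang [-0.06 -0.01  0.06] tray [ -60.4 -302.3] z 189.4 F [0.7 0.1 0.8] t 6.5 q [ 0.12  0.2  -0.3   0.   -1.07  0.01] op 0.08733885794057467
```

>>> drive_tool(slide=[[-1.0,-0.2,0],[-2.3,-0.5,0.2],[-3.6,-0.8,0.4],[-4.9,-1.05,0.6],[-6.2,-1.32,0.8]], angular=[[0,0,0.06],[0,0,0.06],[0,0,0.06],[0,0,0.06],[0,0,0.06]], grip=[1,1,1,1,1])

```text
time: 6.92
eef_pos: [0.5598, 0.0611, 0.161]
orientation: [3.141, -0.0, -1.453]
wrist_force: [1.2, -0.9, -0.4]
opening: 0.0872
grip_force: 0.0
```

>>> drive_tool(slide=[[-1.3,-0.28,0.2],[-2.5,-0.53,0.4],[-3.4,-0.73,0.6],[-3.68,-0.79,0.8],[-3.68,-0.79,0.8]], angular=[[0,0,0],[0,0,0],[0,0,0],[0,0,0],[0,0,0]], grip=[1,1,1,1,1])

```text
time: 7.33
eef_pos: [0.57, 0.1738, 0.1355]
orientation: [3.139, -0.001, -1.45]
wrist_force: [0.2, -0.3, -0.4]
opening: 0.0879
grip_force: 0.0
```

```bash
python3 -c "
from h import *
go(1.4,-5.7,47)
p,d=cap('side'); print(labels('side',p,d)); 
p,d=cap('top'); print(labels('top',p,d))"
```

```text
slide [ 0.07 -0.08  2.95] ang [ 0.03 -0.01  0.02] tray [-0.8 -3.5] z 135.5 F [ 0.2 -0.3 -0.4] t 7.3333 q [ 0.62  0.31 -0.29 -0.   -0.98 -0.5 ] op 0.08785578154306226
{'red': [(array([564.8, 244. ]), array([49.1, 43.8]), 6.5, 76.9, 249)], 'blue': [(array([  885.2, -1324.2]), array([ 30.5, 220.1]), 88.6, 68.0, 161), (array([  194. , -1324.9]), array([27.3, 67.8]), 82.6, 78.1, 101), (array([879.5, 204.9]), array([16.6, 31.6]), 25.2, 105.7, 91)], 'yellow': [(array([573. , 171.4]), array([50.7, 44.2]), 3.3, 77.0, 228)]}
{'red': [(array([ 454.4, -374.6]), array([26. , 46.9]), 88.0, 58.4, 73)], 'blue': [(array([873.3, 214.7]), array([18.2,  6.9]), 38.5, 108.7, 33), (array([ 543.5, -130. ]), array([45.2, 40.4]), 7.0, 131.7, 120)]}
```

>>> drive_tool(slide=[[0.07,-0.07,0.6],[0.07,-0.07,1.4],[0.07,-0.07,2.2],[0.07,-0.07,2.7],[0.07,-0.07,2.85]], angular=[[0,0,0],[0,0,0],[0,0,0],[0,0,0],[0,0,0]], grip=[1,1,1,1,1])

```text
time: 7.85
eef_pos: [0.5718, 0.1677, 0.0501]
orientation: [3.138, -0.001, -1.455]
wrist_force: [-0.8, 0.3, 0.3]
opening: 0.0876
grip_force: 0.0
```

>>> drive_tool(slide=[[0,0,0],[0,0,0],[0,0,0],[0,0,0],[0,0,0]], angular=[[0,0,0],[0,0,0],[0,0,0],[0,0,0],[0,0,0]], grip=[1,-1,-1,-1,-1])

```text
time: 8.27
eef_pos: [0.5738, 0.1704, 0.0536]
orientation: [-3.14, 0.001, -1.452]
wrist_force: [-0.3, -0.7, 0.2]
opening: 0.0663
grip_force: 0.0
```

>>> drive_tool(slide=[[0,0,0],[0,0,0],[0,0,0],[0,0,0]], angular=[[0,0,0],[0,0,0],[0,0,0],[0,0,0]], grip=[-1,-1,-1,-1])

```text
time: 8.6
eef_pos: [0.5736, 0.1703, 0.0535]
orientation: [-3.141, 0.0, -1.452]
wrist_force: [-1.6, -0.3, 6.6]
opening: 0.0638
grip_force: 29.9
```

```bash
python3 -c "
from h import *
go(0,-75,48)"
```

```text
slide [2.26 0.08 0.18] ang [-0.01  0.   -0.  ] tray [ 2.4 -7.3] z 53.5 F [-1.6 -0.3  6.6] t 8.6 q [ 0.62  0.4  -0.37  0.   -0.8  -0.5 ] op 0.06376500769509526
```

>>> drive_tool(slide=[[0,0,-0.2],[0.4,0.03,-0.35],[1.2,0.05,-0.35],[2.0,0.05,-0.35],[2.37,0.05,-0.35]], angular=[[0,0,0],[0,0,0],[0,0,0],[0,0,0],[0,0,0]], grip=[-1,-1,-1,-1,-1])

```text
time: 9.02
eef_pos: [0.5796, 0.097, 0.063]
orientation: [3.141, -0.0, -1.453]
wrist_force: [-0.1, 0.9, -2.4]
opening: 0.0637
grip_force: 29.9
```

>>> drive_tool(slide=[[0,0,0],[0,0,0.15],[0,0,0.3],[0,0,0.36],[0,0,0.36]], angular=[[0,0,0],[0,0,0],[0,0,0],[0,0,0],[0,0,0]], grip=[-1,-1,-1,-1,-1])

```text
time: 9.43
eef_pos: [0.5805, 0.0999, 0.0532]
orientation: [-3.141, -0.001, -1.451]
wrist_force: [-3.2, -3.5, 10.6]
opening: 0.0637
grip_force: 30.0
```

```bash
python3 -c "
from h import *
go(0,-79,48)"
```

```text
slide [0.03 0.03 0.17] ang [-0.   -0.01  0.01] tray [  0.9 -78.1] z 53.2 F [-3.2 -3.5 10.6] t 9.4333 q [ 0.5   0.39 -0.39  0.   -0.79 -0.38] op 0.0637302832042955
```

Seated on the floor. Next I'll release, rise and go over red.

>>> drive_tool(slide=[[0,0,0],[0,0,0],[0,0,0],[0,0,0],[0,0,0]], angular=[[0,0,0],[0,0,0],[0,0,0],[0,0,0],[0,0,0]], grip=[1,1,1,1,1])

```text
time: 9.85
eef_pos: [0.5802, 0.0997, 0.0519]
orientation: [3.141, -0.0, -1.452]
wrist_force: [1.0, 0.6, 0.1]
opening: 0.0868
grip_force: 0.0
```

>>> drive_tool(slide=[[0,0,-0.5],[0,0,-1.5],[-1.0,0,-2],[-2.2,0,-2],[-3.4,0,-2]], angular=[[0,0,0],[0,0,0],[0,0,0],[0,0,0],[0,0,0]], grip=[1,1,1,1,1])

```text
time: 10.27
eef_pos: [0.5688, 0.2017, 0.1137]
orientation: [-3.139, 0.001, -1.454]
wrist_force: [1.3, 0.7, -0.9]
opening: 0.0878
grip_force: 0.0
```

>>> drive_tool(slide=[[-0.9,0,0],[-1.43,0,0],[-1.43,0,0],[-1.43,0,0]], angular=[[0,0,0],[0,0,0],[0,0,0],[0,0,0]], grip=[1,1,1,1])

```text
time: 10.6
eef_pos: [0.5627, 0.2438, 0.1118]
orientation: [3.141, -0.0, -1.451]
wrist_force: [-0.2, -1.5, 0.4]
opening: 0.0879
grip_force: 0.0
```

```bash
python3 -c "
from h import *
go(1.4,66.5,52)
p,d=cap('side'); print(labels('side',p,d)); 
p,d=cap('top'); print(labels('top',p,d))"
```

```text
slide [ 0.01 -0.04  1.99] ang [ 0.01 -0.    0.01] tray [ 0.4 67. ] z 111.8 F [-0.2 -1.5  0.4] t 10.6 q [ 0.73  0.35 -0.28 -0.   -0.94 -0.61] op 0.08792302491922865
{'red': [(array([563.9, 243.7]), array([47.2, 44.9]), 5.9, 76.8, 248)], 'blue': [(array([  165.7, -1326.4]), array([125.4,  27.3]), 1.3, 75.8, 226), (array([884.4, 208.3]), array([16.6, 33.2]), 50.9, 102.6, 91)]}
{'red': [(array([566.2, 221.5]), array([47.9, 17.1]), 7.9, 76.9, 45), (array([ 454.4, -374.8]), array([25.4, 47.2]), 87.5, 58.2, 70)], 'blue': [(array([872.2, 213.9]), array([19.1,  7.1]), 34.6, 108.9, 34), (array([ 543.4, -130.1]), array([45.3, 40.1]), 6.2, 131.9, 121)], 'yellow': [(array([579.5, 101.9]), array([47.4, 43.5]), 4.5, 77.4, 126)]}
```

>>> drive_tool(slide=[[0.01,-0.04,0.5],[0.01,-0.04,1.1],[0.01,-0.04,1.6],[0.01,-0.04,1.9],[0.01,-0.04,1.97]], angular=[[0,0,0],[0,0,0],[0,0,0],[0,0,0],[0,0,0]], grip=[1,1,1,1,1])

```text
time: 11.12
eef_pos: [0.5636, 0.2413, 0.0513]
orientation: [3.139, -0.002, -1.454]
wrist_force: [-0.7, -0.2, 0.7]
opening: 0.0874
grip_force: 0.0
```

>>> drive_tool(slide=[[0,0,0],[0,0,0],[0,0,0],[0,0,0],[0,0,0]], angular=[[0,0,0],[0,0,0],[0,0,0],[0,0,0],[0,0,0]], grip=[1,-1,-1,-1,-1])

```text
time: 11.53
eef_pos: [0.5646, 0.2434, 0.0538]
orientation: [-3.141, 0.001, -1.452]
wrist_force: [-0.1, 1.5, -0.4]
opening: 0.0663
grip_force: 0.0
```

>>> drive_tool(slide=[[0,0,0],[0,0,0],[0,0,0],[0,0,0]], angular=[[0,0,0],[0,0,0],[0,0,0],[0,0,0]], grip=[-1,-1,-1,-1])

```text
time: 11.87
eef_pos: [0.5646, 0.2433, 0.0537]
orientation: [-3.141, 0.0, -1.452]
wrist_force: [-1.2, 0.5, 6.2]
opening: 0.064
grip_force: 29.9
```

>>> drive_tool(slide=[[0,0,-0.2],[0.4,0.01,-0.35],[1.3,0.02,-0.35],[2.2,0.02,-0.35],[2.66,0.02,-0.35]], angular=[[0,0,0],[0,0,0],[0,0,0],[0,0,0],[0,0,0]], grip=[-1,-1,-1,-1,-1])

```text
time: 12.28
eef_pos: [0.5722, 0.161, 0.0632]
orientation: [3.14, -0.001, -1.453]
wrist_force: [-1.0, 1.5, -1.1]
opening: 0.0637
grip_force: 29.9
```

```bash
python3 -c "
from h import *
go(0,-14,52)"
```

```text
slide [-0.08 -0.    0.37] ang [ 0.02 -0.01 -0.01] tray [ -0.1 -16.4] z 63.2 F [-1.   1.5 -1.1] t 12.2833 q [ 0.6   0.38 -0.37 -0.   -0.82 -0.48] op 0.06368895163348978
```

>>> drive_tool(slide=[[0,0,0],[0,0,0.15],[0,0,0.3],[0,0,0.36],[0,0,0.36]], angular=[[0,0,0],[0,0,0],[0,0,0],[0,0,0],[0,0,0]], grip=[-1,-1,-1,-1,-1])

```text
time: 12.7
eef_pos: [0.5732, 0.1641, 0.0536]
orientation: [-3.141, -0.001, -1.451]
wrist_force: [-1.9, -4.0, 8.7]
opening: 0.0636
grip_force: 29.9
```

>>> drive_tool(slide=[[0,0,0],[0,0,0],[0,0,0],[0,0,0],[0,0,0]], angular=[[0,0,0],[0,0,0],[0,0,0],[0,0,0],[0,0,0]], grip=[1,1,1,1,1])

```text
time: 13.12
eef_pos: [0.5731, 0.1641, 0.0526]
orientation: [3.142, -0.0, -1.452]
wrist_force: [0.4, -0.6, 0.1]
opening: 0.0864
grip_force: 0.0
```

>>> drive_tool(slide=[[0,0,-0.5],[0,0,-1.7],[0,0,-2.9],[0.5,0.1,-4],[1.5,0.4,-4.5]], angular=[[0,0,0],[0,0,0],[0,0,0],[0,0,0],[0,0,0]], grip=[1,1,1,1,1])

```text
time: 13.53
eef_pos: [0.5692, 0.1199, 0.1924]
orientation: [-3.135, 0.001, -1.449]
wrist_force: [1.2, -0.4, 1.2]
opening: 0.0877
grip_force: 0.0
```

>>> drive_tool(slide=[[1.3,0.3,0],[2.6,0.55,0],[3.9,0.85,0],[5.2,1.1,0],[6.3,1.35,0]], angular=[[0,0,0],[0,0,0],[0,0,0],[0,0,0],[0,0,0]], grip=[1,1,1,1,1])

```text
time: 13.95
eef_pos: [0.5481, -0.0768, 0.188]
orientation: [-3.141, -0.0, -1.452]
wrist_force: [0.9, -0.2, -0.2]
opening: 0.0878
grip_force: 0.0
```

```bash
python3 -c "
from h import *
go(-63,-301.5,180)
p,d=cap('side'); print(labels('side',p,d)); 
p,d=cap('top'); print(labels('top',p,d))"
```

```text
slide [1.73 0.36 0.27] ang [-0. -0. -0.] tray [ -52.2 -249.7] z 188.0 F [ 0.9 -0.2 -0.2] t 13.95 q [ 0.21  0.19 -0.31  0.   -1.07 -0.1 ] op 0.08784648241485614
{'red': [(array([572.5, 164.6]), array([47.4, 44.6]), 6.5, 76.8, 188)], 'blue': [(array([  868.4, -1324.3]), array([255.7,  36.3]), 0.4, 65.9, 247), (array([  165.6, -1323.8]), array([120.6,  31.1]), 2.5, 73.4, 201), (array([ 545.3, -127.7]), array([45.8, 42.5]), 4.3, 130.8, 91), (array([884.3, 209.1]), array([16.7, 31.9]), 51.4, 104.5, 90)], 'yellow': [(array([580.9,  98.2]), array([48.3, 48.3]), 10.1, 76.9, 185)]}
{'red': [(array([ 454.4, -374.8]), array([25.7, 47. ]), 87.8, 58.9, 77)], 'blue': [(array([872.4, 214. ]), array([19.3,  6.9]), 40.5, 110.5, 34)]}
```

>>> drive_tool(slide=[[0.8,0.17,0],[1.6,0.33,0],[1.73,0.36,0],[1.73,0.36,0.3],[1.73,0.36,0.8]], angular=[[0,0,0],[0,0,0],[0,0,0],[0,0,0],[0,0,0]], grip=[1,1,1,1,1])

```text
time: 14.47
eef_pos: [0.5452, -0.1273, 0.1644]
orientation: [-3.138, -0.0, -1.453]
wrist_force: [0.1, -0.2, -1.0]
opening: 0.0876
grip_force: 0.0
```

>>> drive_tool(slide=[[0,0,0.7],[0,0,1.3],[0,0,1.75],[0,0,1.9],[0,0,1.9]], angular=[[0,0,0],[0,0,0],[0,0,0],[0,0,0],[0,0,0]], grip=[1,1,1,1,1])

```text
time: 14.88
eef_pos: [0.5433, -0.1267, 0.1051]
orientation: [3.139, 0.0, -1.452]
wrist_force: [0.7, 0.7, 0.3]
opening: 0.0877
grip_force: 0.0
```

>>> drive_tool(slide=[[0,0,0],[0,0,0],[0,0,0],[0,0,0],[0,0,0]], angular=[[0,0,0],[0,0,0],[0,0,0],[0,0,0],[0,0,0]], grip=[1,-1,-1,-1,-1])

```text
time: 15.3
eef_pos: [0.5444, -0.1276, 0.1074]
orientation: [-3.14, -0.0, -1.452]
wrist_force: [0.8, -1.0, -0.2]
opening: 0.0668
grip_force: 0.0
```

>>> drive_tool(slide=[[0,0,0],[0,0,0],[0,0,0],[0,0,0]], angular=[[0,0,0],[0,0,0],[0,0,0],[0,0,0]], grip=[-1,-1,-1,-1])

```text
time: 15.63
eef_pos: [0.5444, -0.1276, 0.1073]
orientation: [-3.141, -0.0, -1.452]
wrist_force: [-1.4, 1.9, 5.7]
opening: 0.0638
grip_force: 30.0
```

```bash
python3 -c "
from h import *
go(0,54,150)"
```

```text
slide [-11.79  -2.06  -1.42] ang [-0.01 -0.   -0.  ] tray [ -61.9 -299.7] z 107.3 F [-1.4  1.9  5.7] t 15.6333 q [ 0.12  0.28 -0.4   0.   -0.89 -0.  ] op 0.06378716098042761
```

>>> drive_tool(slide=[[0,0,-0.4],[0,0,-1.2],[-0.5,-0.1,-1.6],[-1.7,-0.3,-1.7],[-2.9,-0.5,-1.7]], angular=[[0,0,0],[0,0,0],[0,0,0],[0,0,0],[0,0,0]], grip=[-1,-1,-1,-1,-1])

```text
time: 16.05
eef_pos: [0.5487, -0.0393, 0.1584]
orientation: [-3.141, 0.0, -1.455]
wrist_force: [0.0, 0.9, -2.8]
opening: 0.0639
grip_force: 30.0
```

>>> drive_tool(slide=[[-1.2,-0.2,0],[-2.4,-0.4,0],[-3.6,-0.65,0],[-4.8,-0.85,0],[-6.0,-1.05,0]], angular=[[0,0,0],[0,0,0],[0,0,0],[0,0,0],[0,0,0]], grip=[-1,-1,-1,-1,-1])

```text
time: 16.47
eef_pos: [0.5578, 0.1445, 0.157]
orientation: [3.14, -0.0, -1.453]
wrist_force: [0.9, 0.2, -3.1]
opening: 0.0636
grip_force: 30.0
```

>>> drive_tool(slide=[[-1.1,-0.2,0],[-2.1,-0.37,0],[-2.7,-0.48,0],[-2.89,-0.51,0],[-2.89,-0.51,0]], angular=[[0,0,0],[0,0,0],[0,0,0],[0,0,0],[0,0,0]], grip=[-1,-1,-1,-1,-1])

```text
time: 16.88
eef_pos: [0.5631, 0.2319, 0.1568]
orientation: [3.14, -0.001, -1.451]
wrist_force: [-0.4, -0.8, -3.1]
opening: 0.0641
grip_force: 30.0
```

```bash
python3 -c "
from h import *
go(0,54,53)
p,d=cap('side','s2'); print(labels('side',p,d)); cv2.imwrite('pics/s2c.png',cv2.resize(p[120:320,150:400,::-1],None,fx=3,fy=3,interpolation=cv2.INTER_CUBIC))"
```

```text
slide [ 0.03 -0.03  3.46] ang [ 0.01 -0.01  0.01] tray [-0.6 55. ] z 156.8 F [-0.4 -0.8 -3.1] t 16.8833 q [ 0.71  0.31 -0.23 -0.   -1.03 -0.59] op 0.06409351392533648
{'blue': [(array([  905.6, -1321.2]), array([ 30.1, 184.9]), 88.4, 67.2, 141), (array([  167.1, -1326.4]), array([125.1,  36.5]), 6.2, 76.6, 221), (array([562.5, 230.7]), array([45.6, 41.5]), 6.5, 180.1, 196), (array([879.5, 204.8]), array([17., 32.]), 25.2, 102.7, 91)], 'yellow': [(array([583.1,  89.5]), array([48. , 17.2]), 4.6, 76.8, 73)]}
```

View pics/s2c.png

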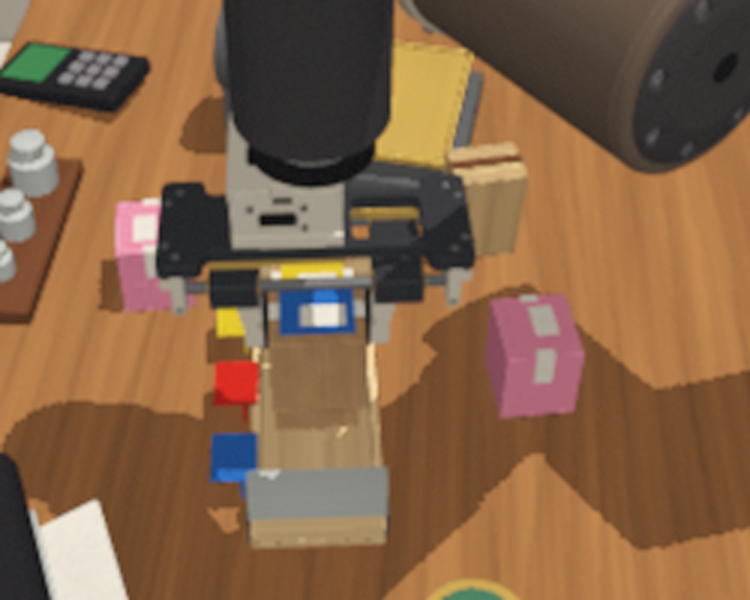

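>>> drive_tool(slide=[[0,-0.03,0.7],[0,-0.03,1.6],[0,-0.03,2.4],[0,-0.03,2.9],[0,-0.03,3.1]], angular=[[0,0,0],[0,0,0],[0,0,0],[0,0,0],[0,0,0]], grip=[-1,-1,-1,-1,-1])

```text
time: 17.35
eef_pos: [0.5629, 0.2282, 0.062]
orientation: [3.137, -0.002, -1.455]
wrist_force: [-0.2, 0.7, -3.8]
opening: 0.0638
grip_force: 30.0
```

>>> drive_tool(slide=[[0,0,0.1],[0,0,0.2],[0,0,0.3],[0,0,0.36],[0,0,0.36]], angular=[[0,0,0],[0,0,0],[0,0,0],[0,0,0],[0,0,0]], grip=[-1,-1,-1,-1,-1])

```text
time: 17.77
eef_pos: [0.5647, 0.2311, 0.0544]
orientation: [-3.141, 0.0, -1.452]
wrist_force: [-1.2, 0.4, -3.2]
opening: 0.064
grip_force: 30.0
```

>>> drive_tool(slide=[[0.1,0,0],[0.2,0,0],[0.3,0,0],[0.35,0,0],[0.35,0,0]], angular=[[0,0,0],[0,0,0],[0,0,0],[0,0,0],[0,0,0]], grip=[-1,-1,-1,-1,-1])

```text
time: 18.18
eef_pos: [0.5661, 0.2205, 0.0544]
orientation: [-3.141, 0.0, -1.452]
wrist_force: [-0.4, 1.0, -2.3]
opening: 0.0638
grip_force: 30.0
```

```bash
python3 -c "
from h import *
go(0,41,53)"
```

```text
slide [0.08 0.03 0.05] ang [-0.01  0.   -0.01] tray [ 1.  43.4] z 54.4 F [-0.4  1.  -2.3] t 18.1833 q [ 0.69  0.41 -0.35  0.   -0.81 -0.57] op 0.06379182049425951
```

>>> drive_tool(slide=[[0,0,0.05],[0.1,0,0.05],[0.15,0,0.05],[0.2,0,0.05],[0.2,0,0.05]], angular=[[0,0,0],[0,0,0],[0,0,0],[0,0,0],[0,0,0]], grip=[-1,-1,-1,-1,-1])

```text
time: 18.6
eef_pos: [0.5671, 0.2195, 0.0535]
orientation: [-3.138, 0.006, -1.452]
wrist_force: [-8.8, 21.3, 1.5]
opening: 0.0637
grip_force: 30.0
```

```bash
python3 -c "
from h import *
go(0,41,53)"
```

```text
slide [0.04 0.06 0.01] ang [-0.04  0.06 -0.01] tray [ 1.9 42.2] z 53.5 F [-8.8 21.3  1.5] t 18.6 q [ 0.69  0.41 -0.35 -0.   -0.81 -0.57] op 0.06370998172900166
```

>>> drive_tool(slide=[[0,0,0],[0,0,0],[0,0,0],[0,0,0],[0,0,0]], angular=[[0,0,0],[0,0,0],[0,0,0],[0,0,0],[0,0,0]], grip=[1,1,1,1,1])

```text
time: 19.02
eef_pos: [0.5664, 0.2141, 0.0524]
orientation: [3.141, -0.001, -1.453]
wrist_force: [0.1, -0.2, 0.2]
opening: 0.0865
grip_force: 0.0
```

>>> drive_tool(slide=[[0,0,-0.5],[0,0,-1.7],[0,0,-2.9],[0.8,0.55,-3.4],[1.8,1.2,-3.4]], angular=[[0,0,0],[0,0,0],[0,0,0],[0,0,-0.6],[0,0,-1.35]], grip=[1,1,1,1,1])

```text
time: 19.43
eef_pos: [0.5399, 0.1583, 0.1586]
orientation: [-3.134, 0.001, -1.306]
wrist_force: [1.2, -0.5, -0.4]
opening: 0.0873
grip_force: 0.0
```

```bash
python3 -c "
from h import *
go(-150.9,-185.8,150,np.radians(8.1))"
```

```text
slide [5.05 4.73 0.25] ang [-0.07  0.01  0.04] tray [-32.5 -15.2] z 158.6 F [ 1.2 -0.5 -0.4] t 19.4333 q [ 0.63  0.23 -0.34  0.   -1.   -0.37] op 0.08730411512856402
```

>>> drive_tool(slide=[[1.0,0.9,0],[2.0,1.8,0],[3.0,2.8,0],[4.0,3.7,0],[4.8,4.5,0]], angular=[[0,0,0.04],[0,0,0.04],[0,0,0.04],[0,0,0.04],[0,0,0.04]], grip=[1,1,1,1,1])

```text
time: 19.85
eef_pos: [0.4417, -0.0194, 0.1545]
orientation: [3.141, -0.0, -1.316]
wrist_force: [0.5, -0.3, -0.4]
opening: 0.088
grip_force: 0.0
```

>>> drive_tool(slide=[[0.2,0.2,0],[0.25,0.23,0],[0.25,0.23,0]], angular=[[0,0,0],[0,0,0],[0,0,0]], grip=[1,1,1])

```text
time: 20.1
eef_pos: [0.439, -0.0267, 0.1549]
orientation: [-3.141, -0.0, -1.317]
wrist_force: [-0.2, 0.3, 0.2]
opening: 0.0876
grip_force: 0.0
```

```bash
python3 -c "
from h import *
p,d=cap('side'); print(labels('side',p,d)); C=cloud('side',d)
m=np.zeros(d.shape,bool); m[150:215,285:340]=1
W=C[m&(C[...,2]>.093)&(C[...,2]<.107)]; print(rect(W),len(W))
cv2.imwrite('pics/s3c.png',cv2.resize(p[120:320,150:400,::-1],None,fx=3,fy=3,interpolation=cv2.INTER_CUBIC))
p,d=cap('top'); print(labels('top',p,d)); C=cloud('top',d)
T=C[160:216,160:250].reshape(-1,3); T=T[T[:,2]>.05]; print('tray',rect(T))
go(-150.9,-185.8,57,np.radians(8.1))"
```

```text
{'red': [(array([575.6, 158.6]), array([48.6, 43.8]), 4.5, 76.9, 196)], 'blue': [(array([883.7, 209.2]), array([17.1, 31.6]), 53.8, 103.7, 91), (array([567.1, 217.5]), array([46.4, 42.3]), 6.1, 76.9, 206)], 'yellow': [(array([581.4,  98.1]), array([49.6, 47.5]), 6.5, 76.5, 193)]}
(array([443.5, -25.5]), array([61. , 52.4]), 15.4) 330
{'red': [(array([573.1, 157.9]), array([47.9, 44.4]), 8.2, 77.4, 138), (array([ 454.5, -374.7]), array([24.8, 47.5]), 86.3, 58.1, 75)], 'blue': [(array([870.5, 212.8]), array([20.9,  6.9]), 34.7, 111.7, 33), (array([565.5, 217.2]), array([45.7, 41.7]), 6.3, 77.5, 113)], 'yellow': [(array([579.4,  98.3]), array([48.1, 44. ]), 5.1, 77.4, 142)]}
tray (array([545.1, 161.6]), array([146.8, 270.5]), 6.4)
slide [ 0.01 -0.1   3.26] ang [-0.01 -0.   -0.05] tray [-153.9 -186. ] z 154.7 F [-0.  -0.8 -0.3] t 20.2 q [ 0.39  0.03 -0.59  0.   -0.96 -0.14] op 0.08772897359152945
```

View pics/s3c.png

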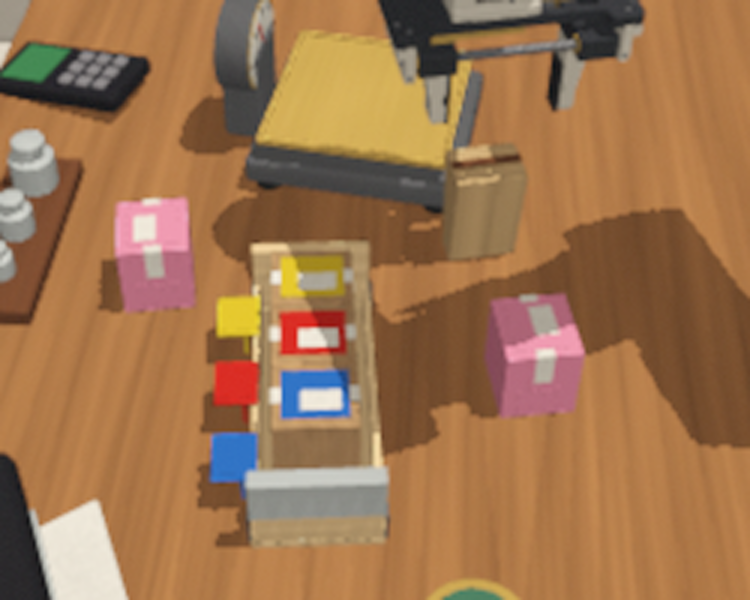

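The row is closed in the order yellow, red, blue, and the wedge stands clear below the fingers at about (483,205). Grasping it now.

>>> drive_tool(slide=[[0,-0.1,0.7],[0,-0.1,1.6],[0,-0.1,2.5],[0,-0.1,3.0],[0,-0.1,3.2]], angular=[[0,0,0],[0,0,0],[0,0,0],[0,0,0],[0,0,0]], grip=[1,1,1,1,1])

```text
time: 20.62
eef_pos: [0.4408, -0.0249, 0.056]
orientation: [3.137, -0.0, -1.314]
wrist_force: [-0.5, 0.1, 0.1]
opening: 0.0877
grip_force: 0.0
```

>>> drive_tool(slide=[[0,0,0],[0,0,0],[0,0,0],[0,0,0],[0,0,0]], angular=[[0,0,0],[0,0,0],[0,0,0],[0,0,0],[0,0,0]], grip=[1,-1,-1,-1,-1])

```text
time: 21.03
eef_pos: [0.4424, -0.025, 0.0594]
orientation: [-3.14, 0.0, -1.315]
wrist_force: [-0.1, -0.7, 0.9]
opening: 0.066
grip_force: 0.0
```

>>> drive_tool(slide=[[0,0,0],[0,0,0],[0,0,0],[0,0,0],[0,0,0]], angular=[[0,0,0],[0,0,0],[0,0,0],[0,0,0],[0,0,0]], grip=[-1,-1,-1,-1,-1])

```text
time: 21.45
eef_pos: [0.4425, -0.0251, 0.0592]
orientation: [-3.14, -0.0, -1.315]
wrist_force: [-0.4, 0.3, 6.2]
opening: 0.0595
grip_force: 30.0
```

>>> drive_tool(slide=[[0,0,-0.3],[0,0,-1.2],[0,0,-2.4],[0,0,-3.4],[0,0,-3.8]], angular=[[0,0,0],[0,0,0],[0,0,0],[0,0,0],[0,0,0]], grip=[-1,-1,-1,-1,-1])

```text
time: 21.87
eef_pos: [0.4433, -0.0251, 0.1765]
orientation: [-3.137, -0.0, -1.315]
wrist_force: [1.0, -0.0, -0.4]
opening: 0.06
grip_force: 30.0
```

```bash
python3 -c "
from h import *
go(0,90,175)"
```

```text
slide [-8.43 -6.22  0.08] ang [-0.05  0.    1.31] tray [-150.2 -185.9] z 176.5 F [ 1.  -0.  -0.4] t 21.8667 q [ 0.39  0.01 -0.55  0.   -1.01 -0.14] op 0.05995195121193248
```

>>> drive_tool(slide=[[-0.6,-0.45,0],[-1.6,-1.2,0],[-2.6,-1.9,0],[-3.6,-2.65,0],[-4.6,-3.4,0]], angular=[[0,0,0.1],[0,0,0.3],[0,0,0.6],[0,0,0.9],[0,0,1.3]], grip=[-1,-1,-1,-1,-1])

```text
time: 22.28
eef_pos: [0.5054, 0.1354, 0.1725]
orientation: [3.141, 0.0, -1.453]
wrist_force: [2.1, -0.3, -1.2]
opening: 0.0604
grip_force: 30.0
```

```bash
python3 -c "
from h import *
go(0,90,170)"
```

```text
slide [-4.13 -2.31  0.08] ang [ 0.    0.   -0.01] tray [-69.4 -33.9] z 172.5 F [ 2.1 -0.3 -1.2] t 22.2833 q [ 0.64  0.15 -0.4  -0.   -1.02 -0.52] op 0.060359755856697284
```

>>> drive_tool(slide=[[-1.1,-0.62,0],[-2.2,-1.23,0],[-3.2,-1.8,0],[-3.7,-2.1,0],[-3.9,-2.2,0]], angular=[[0,0,0],[0,0,0],[0,0,0],[0,0,0],[0,0,0]], grip=[-1,-1,-1,-1,-1])

```text
time: 22.7
eef_pos: [0.5576, 0.2604, 0.1712]
orientation: [3.14, -0.001, -1.45]
wrist_force: [0.3, -0.4, -1.1]
opening: 0.0598
grip_force: 30.0
```

>>> drive_tool(slide=[[0,0,0],[0,0,0],[0,0,0]], angular=[[0,0,0],[0,0,0],[0,0,0]], grip=[-1,-1,-1])

```text
time: 22.95
eef_pos: [0.5564, 0.2568, 0.1724]
orientation: [3.141, -0.0, -1.452]
wrist_force: [-0.7, -0.6, -1.2]
opening: 0.0597
grip_force: 30.0
```

```bash
python3 -c "
from h import *
go(0,90,140)
for c in('side','top'):
    p,d=cap(c); print(labels(c,p,d)); C=cloud(c,d); s=status.observe(); zt=s['eef_pos'][2]+.041
    m=(abs(C[...,2]-zt)<.009)&(np.linalg.norm(C[...,:2]-s['eef_pos'][:2],axis=-1)<.06)&(d>0); print('wedge head',rect(C[m]),m.sum(),zt)
    if c=='side': cv2.imwrite('pics/s4c.png',cv2.resize(p[120:320,150:400,::-1],None,fx=3,fy=3,interpolation=cv2.INTER_CUBIC))
"
```

```text
slide [-0.31 -0.15  1.08] ang [ 0.01 -0.   -0.  ] tray [-4.3 80.6] z 172.4 F [-0.7 -0.6 -1.2] t 22.95 q [ 0.75  0.3  -0.21 -0.   -1.07 -0.63] op 0.05968201666981389
{'blue': [(array([  935.1, -1325.6]), array([ 25. , 118.8]), 88.4, 66.1, 94), (array([  165.7, -1326.7]), array([123.3,  30.5]), 3.2, 75.0, 230), (array([883.3, 209.5]), array([16.6, 31.2]), 53.8, 104.2, 90)]}
wedge head (array([556.6, 256.3]), array([96. , 49.8]), 9.9) 590 0.21364275176085737
{'red': [(array([572.8, 157.8]), array([47.6, 44.7]), 8.7, 77.9, 136), (array([ 454.3, -374.3]), array([25.9, 47. ]), 88.1, 58.3, 78)], 'blue': [(array([872.8, 214.1]), array([18.8,  6.8]), 40.5, 109.5, 33), (array([565.7, 217.2]), array([44.9, 40.8]), 6.5, 77.5, 116)], 'yellow': [(array([579.4,  98. ]), array([47.9, 44.1]), 4.8, 77.2, 125)]}
wedge head (array([530.9, 243.6]), array([13.2, 27.6]), 51.0) 14 0.2138217770145158
```

View pics/s4c.png

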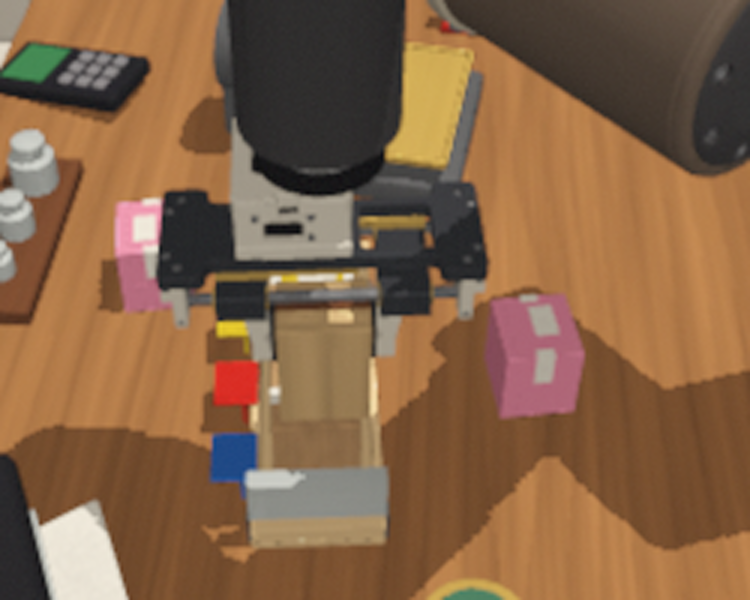

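>>> drive_tool(slide=[[-0.2,-0.1,0],[-0.31,-0.15,0],[-0.31,-0.15,0.7],[-0.31,-0.15,1.5],[-0.31,-0.15,2.0]], angular=[[0,0,0],[0,0,0],[0,0,0],[0,0,0],[0,0,0]], grip=[-1,-1,-1,-1,-1])

```text
time: 23.47
eef_pos: [0.5599, 0.2677, 0.1109]
orientation: [3.141, 0.0, -1.452]
wrist_force: [-0.7, 0.0, -1.5]
opening: 0.0601
grip_force: 30.0
```

>>> drive_tool(slide=[[0,0,0.1],[0,0,0.25],[0,0,0.4],[0,0,0.5],[0,0,0.5]], angular=[[0,0,0],[0,0,0],[0,0,0],[0,0,0],[0,0,0]], grip=[-1,-1,-1,-1,-1])

```text
time: 23.88
eef_pos: [0.5606, 0.2679, 0.0977]
orientation: [-3.141, 0.0, -1.451]
wrist_force: [-0.2, -0.5, -1.7]
opening: 0.0597
grip_force: 30.0
```

```bash
python3 -c "
from h import *
go(0,90,75)"
```

```text
slide [0.04 0.04 0.76] ang [-0.  0.  0.] tray [ 1.1 91.1] z 97.7 F [-0.2 -0.5 -1.7] t 23.8833 q [ 0.76  0.38 -0.27 -0.   -0.92 -0.64] op 0.05970207273010989
```

>>> drive_tool(slide=[[0.03,0.03,0.1],[0.03,0.03,0.2],[0.03,0.03,0.35],[0.03,0.03,0.5],[0.03,0.03,0.55]], angular=[[0,0,0],[0,0,0],[0,0,0],[0,0,0],[0,0,0]], grip=[-1,-1,-1,-1,-1])

```text
time: 24.3
eef_pos: [0.5593, 0.2664, 0.0801]
orientation: [3.141, -0.001, -1.451]
wrist_force: [0.2, -0.5, -2.1]
opening: 0.0601
grip_force: 30.0
```

>>> drive_tool(slide=[[0,0,0.05],[0,0,0.1],[0,0,0.15],[0,0,0.2],[0,0,0.2]], angular=[[0,0,0],[0,0,0],[0,0,0],[0,0,0],[0,0,0]], grip=[-1,-1,-1,-1,-1])

```text
time: 24.72
eef_pos: [0.5597, 0.266, 0.0748]
orientation: [3.141, -0.001, -1.451]
wrist_force: [1.3, -4.8, -0.7]
opening: 0.0597
grip_force: 30.0
```

>>> drive_tool(slide=[[0,0,0.05],[0,0,0.1],[0,0,0.15],[0,0,0.2],[0,0,0.2]], angular=[[0,0,0],[0,0,0],[0,0,0],[0,0,0],[0,0,0]], grip=[-1,-1,-1,-1,-1])

```text
time: 25.13
eef_pos: [0.5603, 0.2659, 0.0712]
orientation: [-3.14, -0.001, -1.451]
wrist_force: [-3.2, -8.2, 16.4]
opening: 0.0598
grip_force: 30.0
```

```bash
python3 -c "
from h import *
go(0,90,75)"
```

```text
slide [-0.03  0.02 -0.13] ang [-0.01 -0.01  0.01] tray [ 0.5 89.2] z 71.2 F [-3.2 -8.2 16.4] t 25.1333 q [ 0.76  0.41 -0.3   0.   -0.86 -0.64] op 0.05978111624070928
```

>>> drive_tool(slide=[[-0.03,0,0.04],[-0.03,0,0.06],[-0.03,0,0.06],[-0.03,0,0.06]], angular=[[0,0,0],[0,0,0],[0,0,0],[0,0,0]], grip=[-1,-1,-1,-1])

```text
time: 25.47
eef_pos: [0.5603, 0.2659, 0.0708]
orientation: [-3.14, -0.002, -1.451]
wrist_force: [-6.6, -12.6, 26.7]
opening: 0.0596
grip_force: 30.0
```

>>> drive_tool(slide=[[0,0,0],[0,0,0],[0,0,0],[0,0,0],[0,0,0]], angular=[[0,0,0],[0,0,0],[0,0,0],[0,0,0],[0,0,0]], grip=[1,1,1,1,1])

```text
time: 25.88
eef_pos: [0.5595, 0.268, 0.0668]
orientation: [3.141, 0.0, -1.451]
wrist_force: [1.0, 0.4, -0.5]
opening: 0.0851
grip_force: 0.0
```

>>> drive_tool(slide=[[0,0,-0.3],[0,0,-1.2],[0,0,-2.4],[1.0,0.8,-3.4],[2.0,1.6,-4]], angular=[[0,0,0],[0,0,0],[0,0,0],[0,0,0],[0,0,0]], grip=[1,1,1,1,1])

```text
time: 26.3
eef_pos: [0.5239, 0.2094, 0.1863]
orientation: [-3.139, 0.001, -1.449]
wrist_force: [0.5, -1.3, 0.5]
opening: 0.0877
grip_force: 0.0
```

>>> drive_tool(slide=[[1.0,1.0,0],[2.0,2.0,0],[3.0,3.0,0],[3.5,3.5,0],[3.5,3.5,0]], angular=[[0,0,0],[0,0,0],[0,0,0],[0,0,0],[0,0,0]], grip=[1,1,1,1,1])

```text
time: 26.72
eef_pos: [0.4278, 0.0883, 0.1845]
orientation: [-3.141, 0.001, -1.453]
wrist_force: [-0.5, -0.4, -0.2]
opening: 0.0878
grip_force: 0.0
```

```bash
python3 -c "
from h import *
go(0,90,110)
for c in('side','top'):
    p,d=cap(c); [print(k,v) for k,v in labels(c,p,d).items()]; C=cloud(c,d)
    m=(C[...,2]>.095)&(C[...,2]<.14)&(np.linalg.norm(C[...,:2]-[.56,.266],axis=-1)<.06)&(d>0); r=rect(C[m]); print('wedge head',r,np.median(C[m][:,2]),tray(r[0]/1000))
    if c=='side': cv2.imwrite('pics/s5c.png',cv2.resize(p[120:320,150:400,::-1],None,fx=3,fy=3,interpolation=cv2.INTER_CUBIC))
"
```

```text
slide [-5.38 -5.06  2.49] ang [-0.    0.01 -0.01] tray [-152.1  -71.4] z 184.5 F [-0.5 -0.4 -0.2] t 26.7167 q [ 0.66 -0.01 -0.55 -0.   -1.03 -0.54] op 0.0877818666122919
red [(array([574.4, 158.3]), array([46.2, 45. ]), 4.5, 76.9, 194)]
blue [(array([878.8, 206.3]), array([16.1, 32.3]), 24.5, 103.5, 90), (array([568.5, 204.8]), array([47.1, 16. ]), 9.6, 76.9, 116)]
yellow [(array([580.6,  97.4]), array([47.4, 46.6]), 7.9, 76.8, 184)]
wedge head (array([558.7, 264.9]), array([58.8, 50.2]), 6.6) 0.11167105911141335 [-1.11814899 88.35762414]
red [(array([573.1, 157.9]), array([47.4, 44.1]), 8.2, 77.7, 137), (array([ 454.4, -374.5]), array([25.1, 47. ]), 88.1, 58.7, 71)]
blue [(array([873. , 214.5]), array([17.4,  6.8]), 36.5, 108.2, 33), (array([566.6, 216.8]), array([44.1, 43.6]), 89.6, 77.9, 106)]
yellow [(array([579.2,  97.8]), array([48.4, 43.1]), 5.6, 77.3, 143)]
wedge head (array([557.1, 265.8]), array([60.1, 46.3]), 6.9) 0.11237555560699698 [-2.59998614 89.44121014]
```

View pics/s5c.png

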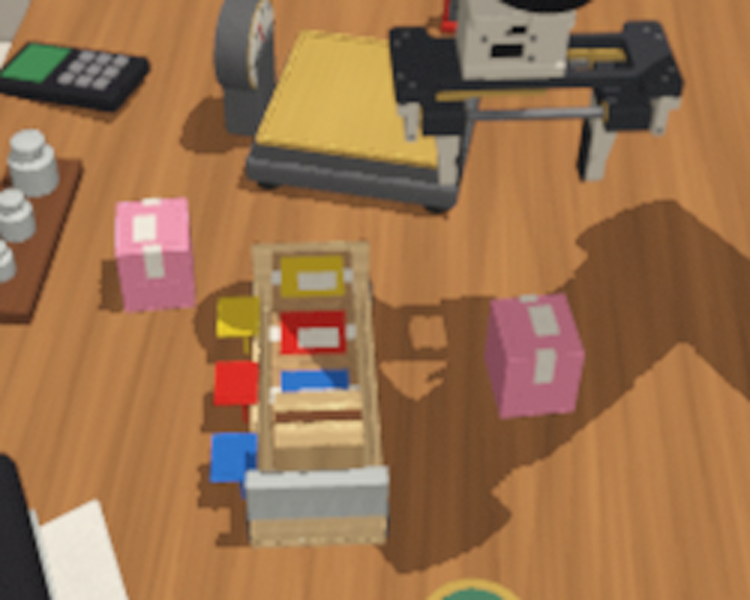

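The wedge stands upright in the gap at about (318,420), with its head near 112 mm, so its foot is about 12 mm up. The row is tight and the arm is clear.

```bash
python3 -c "
from h import *
print(manip.sign_off())"
```

```text
the job is handed in; nothing more can be done
None
```

I handed the job in at about 27 s of the 128 s limit: yellow, red and blue each stand by their own clip, the row is closed up against the bare end, and the wedge is jammed upright at the steel end (foot about 12 mm up, pressed to about 27 N); the stamper was not moved, and the hand-in returned no verdict.

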